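# Load the charging stand and lock its prop leg at the mark

## Task

Take the blue power bank out of the wooden catch tray and lay it flat in the black carrier of the aluminium phone stand, and let it go. Then, with the orange cam lever still open, put the open fingers either side of the leg's grip behind its crosshead and draw the spring-loaded leg out until the red pointer is over the green clip, pausing there a moment; holding it on the clip, squeeze the lever fully shut against the leg's fixed grip. Finish while still holding: keep the leg on the mark and the lever squeezed shut, do not let go, and leave the other things on the shelf alone.

Things in the scene. Friction and masses are not known exactly. Their poses are not given: they have to be found in the camera images.
- power_bank: blue plastic power bank, 100 x 44 x 28 mm (its x, y, z), about 210 g (150 to 290), starts lying flat in the catch tray; origin at the centre of its underside, x along its length
- catch_tray: wooden tray fixed to the shelf, 180 x 140 mm (x, y) outside, 18 mm high, walls 4 mm, floor 4 mm thick; origin at the centre of its underside
- stand: aluminium phone stand fixed to the shelf, turned up to 0.3 rad; origin at shelf level, z up. Its leg slides out towards stand -x (about towards the robot). The black carrier lies at x +46 mm. An open frame of thin bars leans away behind it (foot x 125, top x 175 mm, 155 mm high). White scale bar, 14 mm wide, 10 mm high, along y -68 mm, x -200 to -50 mm. The rest, save carrier and leg, is at most 24 mm high
- carrier (a point): centre of the carrier's inner floor, 23 mm above the shelf, axes as the stand's. The carrier is an open tray, inside 64 mm along stand x and 124 mm along stand y; its walls are 3 mm thick and rise 13 mm above this floor. The power bank fits only with its length along stand y
- leg (a joint): how far the leg is pulled out, m: 0 = in (start), stop at 0.072. A spring of 55 N/m always pulls it back in, about 3 N at 0 and 7 N fully out; let go, it slides back in
- grip (a point): point on the leg, axes as the stand's, 62 mm above the shelf: top of the grip, in the middle of the pair (fixed grip, lever) when shut. Along stand y from it: aluminium fixed grip +2 to +16 mm; orange lever -34 to -20 mm open, -16 to -2 mm shut (pair 50 mm wide open, 32 mm shut). Both reach x +-20 mm and stand on a deck 20 mm above the shelf
- crosshead (a point): middle of the face that fingers pull on, on the leg's crosshead: an upright aluminium plate across the leg's outer end, 10 mm thick, 96 mm wide along stand y, from 18 to 64 mm above the shelf. The face looks to stand +x and lies 21 mm to the -x side of the grip point; this point is 41 mm above the shelf. Beside the grip the space behind the face is free above 24 mm up to the carrier
- lever (a joint): travel of the orange cam lever on the leg, m: 0 = open (starts 0 to 0.003), 0.018 = fully shut against its stop; it slides towards stand +y with about 3 N of friction and stays where it is left; it moves along with the leg. It does not lock the leg in the sleeve by itself: the leg springs back when let go
- pointer (a point): tip of the red pointer on the leg's crosshead, 18 mm above the shelf; it passes over the scale bar as the leg slides and moves towards stand -x
- mark: green clip on the white scale bar, the length mark: 12 mm along stand x, 22 mm across, top 13 mm above the shelf; origin at its centre at shelf level, axes as the stand's. It is 28 to 60 mm from the pointer's start
- key_dish: blue ceramic bowl, 110 mm across, 28 mm high; bystander, origin at the centre of its underside
- lock_key: chrome bike lock key, 60 mm long, 5 mm thick, lying flat; bystander
- battery_jar: glass jar with steel screw top, 62 mm across, 76 mm high; bystander, origin at the centre of its underside
- phone: black phone lying flat, 150 x 72 x 9 mm; bystander, origin at the centre of its underside
- glasses_case: grey glasses case, 60 x 160 x 40 mm; bystander, origin at the centre of its underside
- bike_lamp: black bike lamp standing upright, 44 mm across, 59 mm high; bystander, origin at the centre of its underside

How it is judged (in metres and radians):
On the way, in this order (a step that is already met when the one before it is completed fails the run):
1. the power bank lies flat in the carrier, let go (x of power_bank in the frame of stand between 0.033 and 0.059 m and y of power_bank in the frame of stand between -0.016 and 0.016 m and z of power_bank in the frame of stand between 0.019 and 0.027 m and angle between power_bank's own z axis and vertical below 0.1 rad and contact force between the fingers and power_bank below 0.1 N and linear speed of power_bank below 0.02 m/s), for 0.2 s.
2. the leg is held with the pointer over the clip while the lever is still open (x of pointer in the frame of mark between -0.006 and 0.006 m and value of joint lever below 0.007 m and contact force between the fingers and stand above 1 N), for 0.2 s.
3. the lever is shut with the pointer over the clip (x of pointer in the frame of mark between -0.006 and 0.006 m and value of joint lever above 0.0145 m), for 0.2 s.
At the end, for the whole second after the job is handed in: The power bank lies flat and released in the carrier; the fingers are still holding the leg (squeezing, over 10 N on it) at rest with the pointer within 6 mm of the clip's middle along the scale, and the lever is shut to within 3.5 mm of its stop (all of step 1 and all of step 3 and contact force between the fingers and stand above 10 N and velocity of joint leg between -0.01 and 0.01 m/s); the arm keeps its last pose, push and grip.
It fails at once if the lever is closed more than halfway while the pointer is off the clip (more than 9 mm from its middle) (value of joint lever above 0.01 m and not (x of pointer in the frame of mark between -0.009 and 0.009 m)).
It fails at once if another thing on the shelf is disturbed (moved over 30 mm) (distance of any of key_dish, lock_key, battery_jar, phone, glasses_case, bike_lamp from where it was at the start of the episode above 0.03 m).
It also fails if it takes over 45 s, if anything falls off the work surface, if the arm or the gripper's body presses on something with over 40 N, if the wrist force passes 120 N, or if a joint passes its speed limit or range.

## Robot

A 6-joint arm with a two-finger parallel gripper is mounted at the origin on the work surface. World frame = base frame: x ahead of the robot, y to its left, z up, the work surface at z = 0. Lengths are in m, angles in degrees, forces in N, time in s.
With the tool pointing down it reaches from about 0.4 to 0.825 m from the base axis. Payload 7 kg.
Tool frame: the origin (TCP) lies at the very end of the fingers, on their centre line; the grasp point (between the pads) lies 19 mm behind it (ctrl.hold_point_z is the distance from the TCP to the grasp point, in m); z points along the fingers, y is the line along which they close (so a half turn about z gives the same grasp; the last joint's range is limited). The gripper opens to 88 mm and grips with 3 to 60 N. Pads are 19 mm wide; open, the fingers measure 130 mm over their backs; the gripper's body (78 mm by 193 mm) begins 47 mm behind the grasp point.
Start: joints at [-48.753, 20.546, 0.682, 0, -70.136, -16.507], TCP at [0.282, -0.613, 0.227] pointing down, gripper open.
Joint ranges: [-176.03, 176.03], [-82.01, 121.73], [-58.28, 71.71], [-173.87, 95.51], [-174.79, -0.11], [-173.66, 173.66]. Speed limits (degrees/s): [136.94, 136.94, 172.46, 180, 180, 180].

## Interface

Orientations are given as [roll, pitch, yaw] about the fixed x, y, z axes, in that order (R = Rz(yaw) Ry(pitch) Rx(roll)).
In Python, from plant import sensors, viewer, workorder, ctrl gives the robot as it stands.
- The arm moves only by the shell command python3 -m pendant 'ROWS'. ROWS is JSON, a list of rows, each a list of 3 entries, a list of its own where there are three numbers: the opening, from -1 (shut) to 1 (fully open), so that 0 is half open, then the shift along the tool's x, y, z in m, then the turn, a rotation vector about the tool's x, y, z in degrees. A call has 1 to 10 rows; each row is the pose to reach, as a shift and turn from the pose commanded when the call began, along the tool's axes at that moment; what a row does not reach only later rows make up. A row lasts 1/12 s, in which the tool goes at most 41.7 mm and 7.16 degrees, less where a joint would pass 70% of its speed; a pose out of reach is approached as far as the arm can. A call with a gripper value outside its range is refused whole. The fingers move at their own pace and stop on an object; the grip force is fixed at half the most. Time passes only in rows, so rows that repeat a pose let the fingers close. It gives the time, the measured TCP pose, the force, the opening and the grip force at its end, in the units of the state.
- sensors.get_obs(): the state, without advancing time (a new reading comes with each control period).
- viewer.snapshot(name): name is "scene" or "top"; returns the picture (480x640x3 uint8, red, green, blue); there is no depth.
- viewer.camera_params(name): a dict with "fx", "fy", "cx", "cy" (pixels), "extrinsics" (4x4, takes a point from world to camera coordinates). Camera axes: x right, y up, looking along -z (the intrinsics and any distortion apply to the point x, -y, -z); pixel columns grow to the right and rows downward; lengths in m; the calibration is good to about 2 mm. A picture is of the moment at which its call begins. camera_params takes no time and is no camera call.
- workorder.close_job(): hands the job in; it is judged then, once.
The state is a dict: "clock": time; "joint_pos": joint angles; "qvel": joint speeds; "tau": joint torques, N m; "tool_pos": TCP position; "orientation": TCP orientation; "force": force on the tool from outside, world axes, zero at the start; "moment": the same for the moment, N m; "opening": finger opening in m; "gripper_force": force on a finger pad.
Only numpy, scipy, OpenCV 4.12 (cv2) and the standard library are available. Lean on these libraries where they do the work, as an engineer would, in place of code of your own. Each camera call takes 0.05 s, during which the arm holds its last target. There are 200 camera calls.

## Working session

There is one attempt and no reset: what is moved stays moved. The work goes in short steps, Python scripts to look and compute and a shell command to move; the robot and the scene stay as the last step left them, time stands still between calls to the robot, and variables do not carry over. Pictures are saved under pics/ and viewed, at most 11 in all, crops included, and the job is handed in when it is done.

```bash
mkdir -p pics; ls; python3 - <<'E'
from plant import sensors,viewer,ctrl
import cv2
print(sensors.get_obs(), ctrl.hold_point_z)
for n in("scene","top"):
    im=viewer.snapshot(n); cv2.imwrite(f"pics/{n}0.png",im[:,:,::-1]); print(n,viewer.camera_params(n))
E
```

```text
pics
{'clock': 0.0, 'joint_pos': array([-4.87512348e+01,  2.05929570e+01,  6.34851191e-01, -1.99589177e-02,
       -7.01341389e+01, -1.65067118e+01]), 'qvel': array([-0.08626441, -0.06853952,  0.05053096, -0.05232705,  0.0138221 ,
        0.0996877 ]), 'tau': array([ 2.57802158e-04, -5.82718098e+01,  2.93056977e+01,  6.99683100e+00,
        6.87731575e-03, -1.87558030e-04]), 'tool_pos': array([ 0.28229221, -0.61262024,  0.22561418]), 'orientation': array([ 1.79906226e+02, -8.22249745e-03, -1.55264737e+02]), 'force': array([-0.45144642, -0.43612039,  0.1404689 ]), 'moment': array([-0.03490446, -0.00259453,  0.00723337]), 'gripper_force': 0.0, 'opening': 0.08757257970633123} 0.0188
scene {'fx': 587.8636114841236, 'fy': 587.8636114841236, 'cx': 323.66622064846473, 'cy': 237.97998004925157, 'extrinsics': array([[ 0.00887507,  0.99995328,  0.00382985, -0.02294973],
       [-0.78982226,  0.00466103,  0.61331808,  0.40459204],
       [ 0.61327158, -0.00846815,  0.78982673, -1.7479165 ],
       [ 0.        ,  0.        ,  0.        ,  1.        ]])}
top {'fx': 603.10030604326, 'fy': 603.10030604326, 'cx': 318.90028820236864, 'cy': 235.20884513451256, 'extrinsics': array([[ 0.01525373, -0.99972964,  0.01754906, -0.01280123],
       [ 0.98897421,  0.01767055,  0.14702982, -0.59045089],
       [-0.14730017,  0.01511281,  0.98897637, -1.730212  ],
       [ 0.        ,  0.        ,  0.        ,  1.        ]])}
```

View pics/scene0.png

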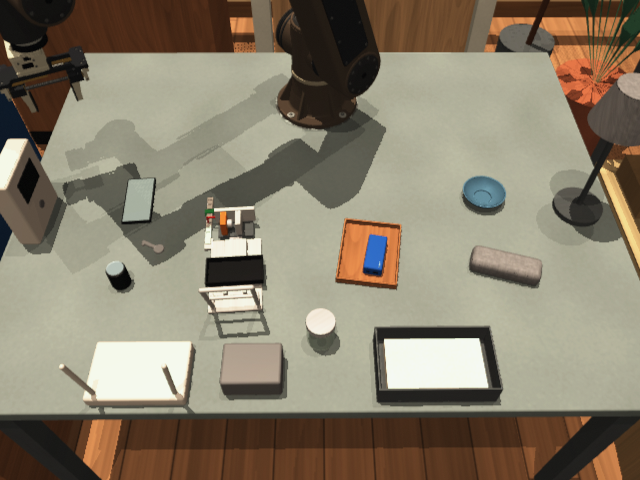

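View pics/top0.png

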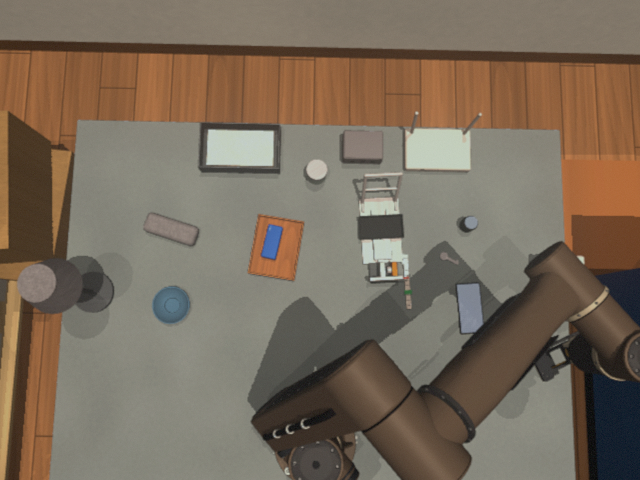

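The scene view shows the stand around (235,255), with its leg and scale at (210,220), and the power bank at (375,254) in the tray. In the top view the stand is at (380,240) and the bank at (271,242). Next I'll measure them.

```bash
cat > h.py <<'E'
import numpy as np,cv2
from plant import viewer,sensors
from scipy.spatial.transform import Rotation as R
def ray(n,uv):
    c=viewer.camera_params(n);E=c["extrinsics"]
    d=np.array([(uv[0]-c["cx"])/c["fx"],-(uv[1]-c["cy"])/c["fy"],-1.])
    return -E[:3,:3].T@E[:3,3],E[:3,:3].T@d
def onz(n,uv,z):
    o,d=ray(n,uv);return o+d*(z-o[2])/d[2]
def proj(n,p):
    c=viewer.camera_params(n);q=c["extrinsics"]@np.r_[p,1]
    return np.array([c["cx"]-c["fx"]*q[0]/q[2],c["cy"]+c["fy"]*q[1]/q[2]])
def mask(im,lo,hi,roi):
    h=cv2.cvtColor(im,cv2.COLOR_RGB2HSV);m=cv2.inRange(h,lo,hi);k=np.zeros_like(m);x0,y0,x1,y1=roi;k[y0:y1,x0:x1]=255
    return m&k
def big(m):
    return max(cv2.findContours(m,cv2.RETR_EXTERNAL,cv2.CHAIN_APPROX_NONE)[0],key=cv2.contourArea)
E
python3 - <<'E'
from h import *
s=cv2.cvtColor(cv2.imread("pics/scene0.png"),cv2.COLOR_BGR2RGB);t=cv2.cvtColor(cv2.imread("pics/top0.png"),cv2.COLOR_BGR2RGB)
c=s[190:320,190:280];c2=t[160:320,340:430]
a=cv2.resize(c,(400,577),interpolation=cv2.INTER_CUBIC);b=cv2.resize(c2,(325,577),interpolation=cv2.INTER_CUBIC)
cv2.imwrite("pics/crop.png",np.hstack([a,b])[:,:,::-1])
def ext(n,im,lo,hi,roi,z):
    m=mask(im,lo,hi,roi)
    cs=cv2.findContours(m,cv2.RETR_EXTERNAL,cv2.CHAIN_APPROX_NONE)[0]
    for k in cs:
        if cv2.contourArea(k)<3: continue
        P=np.array([onz(n,p,z)[:2] for p in k[:,0].astype(float)])
        r=cv2.minAreaRect((P*1000).astype(np.float32));print(n,cv2.contourArea(k),cv2.boundingRect(k),"mm",np.round(r[0],1),np.round(r[1],1),round(r[2],1))
for n,im,rb,rs in(("scene",s,(330,210,410,300),(190,190,280,320)),("top",t,(240,200,310,290),(340,160,430,320))):
    print("bank");ext(n,im,(105,120,120),(130,255,255),rb,.032)
    print("tray");ext(n,im,(3,90,60),(20,255,255),rb,.018)
    print("green");ext(n,im,(45,80,50),(85,255,255),rs,.013)
    print("red");ext(n,im,(0,150,90),(5,255,255),rs,.018);
    print("orange");ext(n,im,(6,150,120),(20,255,255),rs,.062)
    print("black");ext(n,im,(0,0,0),(180,255,45),rs,.036)
E
```

```text
bank
scene 553.5 (364, 235, 23, 35) mm [578.1 137.5] [41.8 97. ] 78.3
tray
scene 3797.5 (336, 218, 66, 71) mm [567.4 125.3] [141.2 192.7] 81.5
green
scene 27.0 (205, 209, 9, 7) mm [ 437.5 -267.1] [19.8 19.9] 6.5
red
scene 8.0 (206, 216, 9, 7) mm [ 463.4 -259.3] [17.3 19.1] 22.8
orange
scene 67.0 (220, 212, 7, 13) mm [ 499.  -219.9] [38.3 14.2] 5.7
black
scene 1523.5 (206, 255, 58, 32) mm [ 631.9 -184.9] [ 77.7 129.2] 3.7
scene 3.0 (223, 236, 6, 2) mm [ 534.5 -213.9] [11.8  3. ] 89.7
scene 14.0 (228, 227, 7, 6) mm [ 513.1 -203.3] [12.7 16.3] 18.0
bank
top 402.0 (262, 225, 20, 34) mm [571.2 136.3] [40.5 96.4] 78.2
tray
top 2726.0 (248, 214, 56, 67) mm [557.5 124.4] [140. 180.] 81.5
green
top 13.5 (405, 290, 7, 4) mm [ 431.5 -269.7] [ 8.9 17.9] 0.9
red
orange
top 48.0 (392, 262, 5, 14) mm [ 494.4 -221.5] [11.6 37.8] 89.9
black
```

View pics/crop.png

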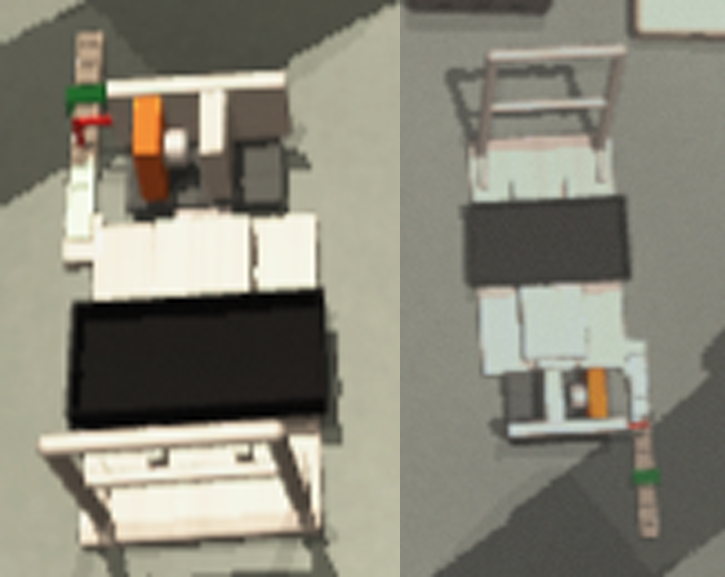

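The crop shows the scale, green clip, red pointer, orange lever, fixed grip, crosshead and black carrier clearly in both views. The stand's yaw is about +3.5°. I'll refine the carrier and pointer, then compute the first move.

```bash
cat >> h.py <<'E'
def to(p,yaw):
    "shift (tool axes) and turn (deg about tool) from measured pose to tool-down pose"
    o=sensors.get_obs();A=R.from_euler("xyz",o["orientation"],degrees=True)
    B=R.from_euler("xyz",[180,0,yaw],degrees=True)
    print("at",np.round(o["tool_pos"],4),np.round(o["orientation"],1),"j",np.round(o["joint_pos"],0),"t",o["clock"],"F",np.round(o["force"],1))
    print("shift",np.round(A.inv().apply(np.array(p)-o["tool_pos"]),4),"turn",np.round((A.inv()*B).as_rotvec(degrees=True),2))
E
python3 - <<'E'
from h import *
s=cv2.cvtColor(cv2.imread("pics/scene0.png"),cv2.COLOR_BGR2RGB);t=cv2.cvtColor(cv2.imread("pics/top0.png"),cv2.COLOR_BGR2RGB)
def quad(n,m,z):
    k=big(m);r=cv2.minAreaRect(np.array([onz(n,p,z)[:2]*1000 for p in k[:,0].astype(float)],np.float32));print(n,cv2.boundingRect(k),np.round(r[0],1),np.round(r[1],1),round(r[2],2))
g=cv2.cvtColor(t,cv2.COLOR_RGB2GRAY)
for th in(75,90):
    m=np.zeros_like(g);m[200:250,345:425]=(g[200:250,345:425]<th)*255
    quad("top",m,.036)
quad("scene",mask(s,(0,0,0),(180,255,60),(190,250,270,287)),.036)
# redness centroid, greenness centroid (subpixel)
for n,im,roi in(("scene",s,(200,200,222,230)),("top",t,(400,270,415,300))):
    x0,y0,x1,y1=roi;c=im[y0:y1,x0:x1].astype(float)
    for nm,a,b,d,z in(("red",0,1,2,.018),("green",1,0,2,.013)):
        w=np.clip(c[...,a]-np.maximum(c[...,b],c[...,d])-25,0,None);Y,X=np.mgrid[y0:y1,x0:x1]
        uv=((w*X).sum()/w.sum(),(w*Y).sum()/w.sum());print(n,nm,np.round(uv,2),np.round(onz(n,uv,z)*1000,1))
# two-view bank top far/near: centre by each view
to([.574,.137,.2],168.2)
E
```

```text
top (358, 215, 46, 24) [ 620.9 -185.3] [ 68.3 131.2] 3.65
top (358, 214, 46, 26) [ 620.4 -184.4] [ 70.8 135.3] 4.03
scene (205, 255, 59, 32) [ 632.3 -185.1] [ 80.6 129.7] 3.11
scene red [215.01 218.14] [ 462.9 -248.8   18. ]
scene green [208.88 210.75] [ 434.6 -267.8   13. ]
top red [405.57 277.48] [ 472.5 -262.    18. ]
top green [407.79 291.75] [ 430.7 -269.1   13. ]
at [ 0.2823 -0.6127  0.2257] [ 179.9   -0.  -155.3] j [-49.  21.   1.  -0. -70. -17.] t 0.1 F [0.4 0.1 0.2]
shift [-0.5787  0.5588  0.0265] turn [ 0.08 -0.04 36.54]
```

```bash
python3 -m pendant '[[1,[-0.289,0.28,0.01],[0,0,18]],[1,[-0.289,0.28,0.01],[0,0,18]],[1,[-0.289,0.28,0.01],[0,0,18]],[1,[-0.289,0.28,0.01],[0,0,18]],[1,[-0.289,0.28,0.01],[0,0,18]],[1,[-0.289,0.28,0.01],[0,0,18]],[1,[-0.289,0.28,0.01],[0,0,18]],[1,[-0.289,0.28,0.01],[0,0,18]],[1,[-0.289,0.28,0.01],[0,0,18]],[1,[-0.289,0.28,0.01],[0,0,18]]]'; python3 -c "
from h import *
to([.574,.137,.12],168.2)"
```

```text
clock: 0.93
tool_pos: [0.4281, -0.235, 0.2165]
orientation: [180.0, 0.0, -173.2]
force: [0.3, -0.5, -0.4]
opening: 0.0873
gripper_force: 0.0
at [ 0.4281 -0.235   0.2165] [ 180.     0.  -173.2] j [ -6.   3. -23.  -0. -64. -78.] t 0.9333 F [ 0.3 -0.5 -0.4]
shift [-0.1888  0.3522  0.0967] turn [ 0.02  0.02 18.59]
```

```bash
python3 -m pendant '[[1,[-0.189,0.352,0.097],[0,0,18.6]],[1,[-0.189,0.352,0.097],[0,0,18.6]],[1,[-0.189,0.352,0.097],[0,0,18.6]],[1,[-0.189,0.352,0.097],[0,0,18.6]],[1,[-0.189,0.352,0.097],[0,0,18.6]],[1,[-0.189,0.352,0.097],[0,0,18.6]],[1,[-0.189,0.352,0.097],[0,0,18.6]],[1,[-0.189,0.352,0.097],[0,0,18.6]],[1,[-0.189,0.352,0.097],[0,0,18.6]],[1,[-0.189,0.352,0.097],[0,0,18.6]]]'; python3 -c "
from h import *
s=viewer.snapshot('scene');c=s[180:330,280:480]
cv2.imwrite('pics/s1.png',cv2.resize(c,(800,600),interpolation=cv2.INTER_CUBIC)[:,:,::-1])
to([.574,.137,.021],168.2)"
```

```text
clock: 1.77
tool_pos: [0.5721, 0.1305, 0.1203]
orientation: [-180.0, -0.0, 168.2]
force: [0.6, -0.6, 1.1]
opening: 0.0874
gripper_force: 0.0
at [0.5747 0.1357 0.1181] [-180.     0.   168.3] j [  32.   18.  -18.    0.  -54. -134.] t 1.8167 F [5.4 5.9 0.9]
shift [0.0009 0.0012 0.0971] turn [-0.    0.    0.09]
```

View pics/s1.png

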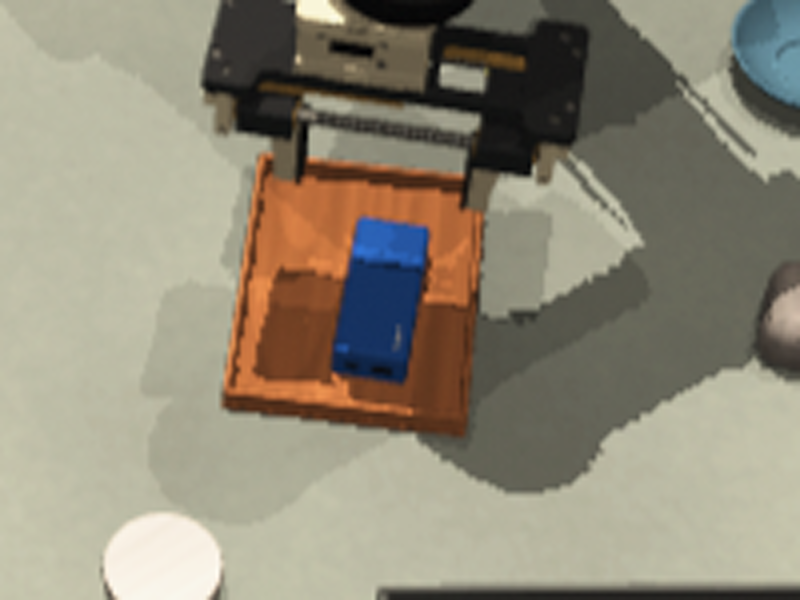

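The picture shows the fingertips at (290,183) and (475,208), straddling the bank's axis with the bank clear between them. I'll descend and grip.

```bash
python3 -m pendant '[[0.5,[0.001,0.001,0.035],[0,0,0]],[0.5,[0.001,0.001,0.07],[0,0,0]],[0.5,[0.001,0.001,0.09],[0,0,0]],[0.5,[0.001,0.001,0.097],[0,0,0]],[0.5,[0.001,0.001,0.097],[0,0,0]],[-1,[0.001,0.001,0.097],[0,0,0]],[-1,[0.001,0.001,0.097],[0,0,0]],[-1,[0.001,0.001,0.097],[0,0,0]],[-1,[0.001,0.001,0.097],[0,0,0]],[-1,[0.001,0.001,0.097],[0,0,0]]]';python3 -m pendant '[[-1,[0,0,0],[0,0,0]],[-1,[0,0,0],[0,0,0]],[-1,[0,0,0],[0,0,0]]]'
```

```text
clock: 2.65
tool_pos: [0.5724, 0.1304, 0.0256]
orientation: [179.9, 0.1, 168.2]
force: [-0.8, 2.4, 6.2]
opening: 0.0435
gripper_force: 30.0
clock: 2.9
tool_pos: [0.5724, 0.1304, 0.0256]
orientation: [179.9, 0.1, 168.2]
force: [-0.5, 2.6, 7.4]
opening: 0.0436
gripper_force: 30.0
```

```bash
python3 -m pendant '[[0.25,[0,0,0],[0,0,0]],[0.25,[0,0,0],[0,0,0]],[0.25,[0,0,0.002],[0,0,0]],[0.25,[0,0,0.004],[0,0,0]],[0.25,[0,0,0.004],[0,0,0]],[0.25,[0,0,0.004],[0,0,0]]]';python3 -c "
from h import *
to([.574,.13,.021],168.2)"
```

```text
clock: 3.4
tool_pos: [0.5709, 0.1294, 0.0195]
orientation: [-180.0, -0.0, 168.1]
force: [1.0, -0.1, 0.6]
opening: 0.0546
gripper_force: 0.0
at [0.5709 0.1294 0.0195] [-180.    -0.   168.1] j [  32.   24.  -24.   -0.  -41. -134.] t 3.4 F [ 1.  -0.1  0.6]
shift [-0.0029  0.0012 -0.0015] turn [-0.04 -0.04 -0.07]
```

```bash
python3 -m pendant '[[-1,[0,0,-0.001],[0,0,0]],[-1,[0,0,-0.001],[0,0,0]],[-1,[0,0,-0.001],[0,0,0]],[-1,[0,0,-0.001],[0,0,0]],[-1,[0,0,-0.04],[0,0,0]],[-1,[0,0,-0.08],[0,0,0]],[-1,[0,0,-0.1],[0,0,0]],[-1,[0,0,-0.11],[0,0,0]],[-1,[0,0,-0.11],[0,0,0]],[-1,[0,0,-0.11],[0,0,0]]]';python3 -c "
from h import *
im=viewer.snapshot('top')
k=big(mask(im,(105,120,100),(130,255,255),(220,180,340,300)))
P=np.array([onz('top',p,.143)[:2]*1000 for p in k[:,0].astype(float)],np.float32)
print(cv2.boundingRect(k),cv2.minAreaRect(P))
s=viewer.snapshot('scene');k=big(mask(s,(105,120,80),(130,255,255),(320,150,430,290)))
P=np.array([onz('scene',p,.143)[:2]*1000 for p in k[:,0].astype(float)],np.float32)
print(cv2.boundingRect(k),cv2.minAreaRect(P))
cv2.imwrite('pics/s2.png',s[100:340,150:470,::-1])
to([.624,-.185,.13],-86.4)"
```

```text
clock: 4.23
tool_pos: [0.5705, 0.1295, 0.1291]
orientation: [180.0, -0.1, 168.1]
force: [-0.6, 0.1, -2.9]
opening: 0.0438
gripper_force: 30.0
(262, 246, 15, 10) ((531.4788818359375, 135.75625610351562), (40.207862854003906, 21.058990478515625), 78.39795684814453)
(363, 223, 21, 18) ((606.342041015625, 122.87864685058594), (40.5659294128418, 42.99602508544922), 77.63970184326172)
at [0.5699 0.1291 0.1278] [-179.9   -0.2  168.1] j [  32.   17.  -18.   -0.  -55. -134.] t 4.3333 F [ 0.2  0.2 -3.1]
shift [-0.1176 -0.2963 -0.0019] turn [ 8.0000e-02 -2.2000e-01 -1.0549e+02]
```

View pics/s2.png

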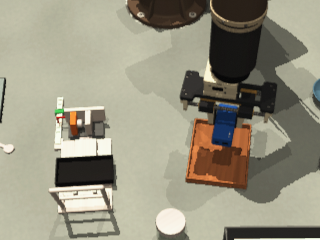

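The bank hangs in the gripper, seen at about (225,125) in the crop, and the stand is untouched. I'll carry it to the carrier.

```bash
python3 -m pendant '[[-1,[-0.01,-0.02,-0.005],[0,0,-7]],[-1,[-0.02,-0.05,-0.01],[0,0,-14]],[-1,[-0.03,-0.09,-0.01],[0,0,-21]],[-1,[-0.045,-0.12,-0.01],[0,0,-28]],[-1,[-0.06,-0.15,-0.01],[0,0,-35]],[-1,[-0.07,-0.18,-0.01],[0,0,-42]],[-1,[-0.08,-0.21,-0.01],[0,0,-49]],[-1,[-0.09,-0.23,-0.01],[0,0,-56]],[-1,[-0.1,-0.25,-0.01],[0,0,-63]],[-1,[-0.11,-0.275,-0.01],[0,0,-70]]]';python3 -c "
from h import *
to([.624,-.185,.13],-86.4)"
```

```text
clock: 5.17
tool_pos: [0.6215, -0.1629, 0.1374]
orientation: [179.8, -0.1, -121.5]
force: [0.6, -0.1, -2.8]
opening: 0.0439
gripper_force: 30.0
at [ 0.6215 -0.1629  0.1374] [ 1.798e+02 -1.000e-01 -1.215e+02] j [  3.  21. -10.  -0. -59. -34.] t 5.1667 F [ 0.6 -0.1 -2.8]
shift [ 0.0175 -0.0137  0.0074] turn [  0.21  -0.04 -35.12]
```

```bash
python3 -m pendant '[[-1,[0.0175,-0.0135,0],[0,0,-7]],[-1,[0.0175,-0.0135,0],[0,0,-14]],[-1,[0.0175,-0.0135,0],[0,0,-21]],[-1,[0.0175,-0.0135,0],[0,0,-28]],[-1,[0.0175,-0.0135,0.007],[0,0,-35]],[-1,[0.0175,-0.0135,0.02],[0,0,-35]],[-1,[0.0175,-0.0135,0.04],[0,0,-35]],[-1,[0.0175,-0.0135,0.05],[0,0,-35]],[-1,[0.0175,-0.0135,0.05],[0,0,-35]],[-1,[0.0175,-0.0135,0.05],[0,0,-35]]]';python3 -c "
from h import *
s=viewer.snapshot('scene');t=viewer.snapshot('top')
a=cv2.resize(s[180:330,180:290],(400,545),interpolation=cv2.INTER_CUBIC);b=cv2.resize(t[160:310,330:440],(400,545),interpolation=cv2.INTER_CUBIC)
cv2.imwrite('pics/s3.png',np.hstack([a,b])[:,:,::-1])
to([.624,-.185,.044],-86.4)
for q in ([.624,-.185,.036],):print(proj('scene',q),proj('top',q))"
```

```text
clock: 6.0
tool_pos: [0.6237, -0.184, 0.0884]
orientation: [179.8, 0.0, -86.9]
force: [-0.6, 0.0, -1.3]
opening: 0.0436
gripper_force: 30.0
at [ 0.6251 -0.1842  0.0903] [-180.    -0.   -86.8] j [  1.  25. -12.   0. -53.   2.] t 6.1 F [ 0.6 -0.6 -2.1]
shift [0.0008 0.0011 0.0463] turn [-0.01 -0.02 -0.44]
[234.61496152 267.49562346] [380.34513284 225.53769557]
```

View pics/s3.png

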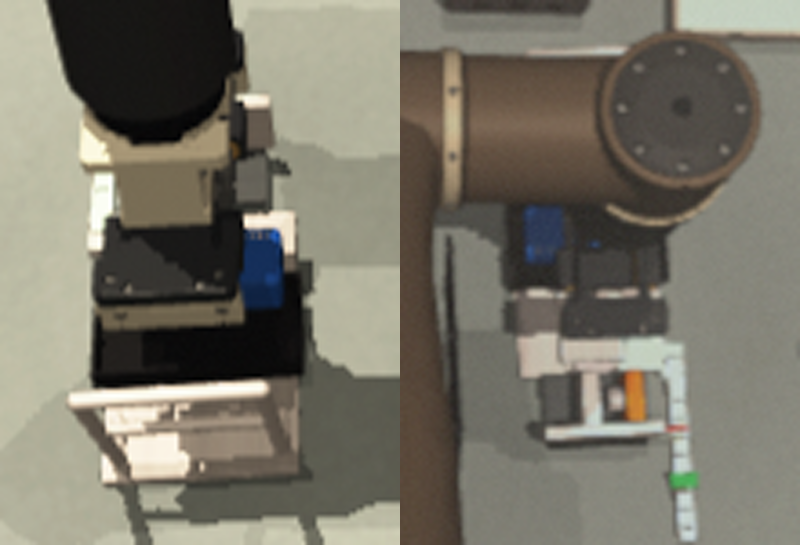

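The scene crop shows the bank's +y end at (283,265) and the top crop shows it at (524,235). The carrier is below it, with its left edge at about 503 in the top crop. I'll check the bank's offset along y.

```bash
python3 -c "
from h import *
print(onz('top',(364.2,224.7),.102),onz('scene',(257.8,250),.102))
s=viewer.snapshot('scene');k=big(mask(s,(105,120,60),(130,255,255),(230,230,280,280)));print(cv2.boundingRect(k))
t=viewer.snapshot('top');k=big(mask(t,(105,120,50),(130,255,255),(350,200,400,250)));print(cv2.boundingRect(k), onz('top',(cv2.boundingRect(k)[0]-.5,225),.102))
"
```

```text
[ 0.61454714 -0.13100226  0.102     ] [ 0.6239452  -0.12680692  0.102     ]
(246, 243, 11, 21)
(365, 217, 8, 15) [ 0.61369455 -0.13186348  0.102     ]
```

```bash
python3 -m pendant '[[-1,[0.004,0.001,0.0],[0,0,-0.4]],[-1,[0.004,0.001,0.02],[0,0,-0.4]],[-1,[0.004,0.001,0.035],[0,0,-0.4]],[-1,[0.004,0.001,0.044],[0,0,-0.4]],[-1,[0.004,0.001,0.046],[0,0,-0.4]],[-1,[0.004,0.001,0.046],[0,0,-0.4]],[-1,[0.004,0.001,0.046],[0,0,-0.4]]]';python3 -c "
from h import *
to([.624,-.189,.039],-86.4)"
```

```text
clock: 6.78
tool_pos: [0.6244, -0.1883, 0.0448]
orientation: [-179.9, -0.0, -86.4]
force: [-0.1, -0.4, -2.3]
opening: 0.0437
gripper_force: 30.0
at [ 0.6244 -0.1883  0.0448] [-179.9   -0.   -86.4] j [  0.  28. -14.   0. -48.   3.] t 6.7833 F [-0.1 -0.4 -2.3]
shift [0.0007 0.0005 0.0058] turn [-0.06 -0.02 -0.04]
```

```bash
python3 -m pendant '[[-1,[0,0,0.003],[0,0,0]],[-1,[0,0,0.005],[0,0,0]],[-1,[0,0,0.0065],[0,0,0]],[-1,[0,0,0.0065],[0,0,0]],[-1,[0,0,0.0065],[0,0,0]]]'
```

```text
clock: 7.2
tool_pos: [0.6246, -0.1881, 0.0401]
orientation: [-179.9, -0.0, -86.4]
force: [-3.9, 2.8, 12.8]
opening: 0.0438
gripper_force: 30.0
```

It touched down at the expected floor height, so I'll release it and rise.

```bash
python3 -m pendant '[[-1,[0,0,0.005],[0,0,0]],[0.3,[0,0,-0.001],[0,0,0]],[0.5,[0,0,-0.001],[0,0,0]],[0.5,[0,0,-0.001],[0,0,0]],[0.5,[0,0,-0.03],[0,0,0]],[0.5,[0,0,-0.07],[0,0,0]],[0.5,[0,0.04,-0.09],[0,0,0]],[0.5,[0,0.08,-0.09],[0,0,0]],[0.8,[0,0.1,-0.09],[0,0,7]],[0.8,[0,0.1,-0.09],[0,0,14]]]'; python3 -c "
from h import *
to([.5,-.19,.13],-176.4)"
```

```text
clock: 8.03
tool_pos: [0.5197, -0.1943, 0.128]
orientation: [180.0, 0.1, -100.8]
force: [-0.2, -0.1, -0.6]
opening: 0.0742
gripper_force: 0.0
at [ 0.5197 -0.1943  0.128 ] [ 1.800e+02  1.000e-01 -1.008e+02] j [ -0.  14. -22.  -0. -54. -10.] t 8.0333 F [-0.2 -0.1 -0.6]
shift [-0.0005  0.0202 -0.002 ] turn [7.000e-02 2.000e-02 7.556e+01]
```

```bash
python3 -m pendant '[[0.82,[-0.035,0.02,-0.002],[0,0,7]],[0.82,[-0.07,0.04,-0.002],[0,0,14]],[0.82,[-0.105,0.06,-0.002],[0,0,21]],[0.82,[-0.133,0.076,-0.002],[0,0,28]],[0.82,[-0.133,0.076,-0.002],[0,0,35]],[0.82,[-0.133,0.076,-0.002],[0,0,42]],[0.82,[-0.133,0.076,-0.002],[0,0,49]],[0.82,[-0.133,0.076,-0.002],[0,0,56]],[0.82,[-0.133,0.076,-0.002],[0,0,63]],[0.82,[-0.133,0.076,-0.002],[0,0,70]]]'; python3 -c "
from h import *
s=viewer.snapshot('scene');t=viewer.snapshot('top')
a=cv2.resize(s[195:295,195:275],(400,500),interpolation=cv2.INTER_CUBIC);b=cv2.resize(t[205:305,350:430],(400,500),interpolation=cv2.INTER_CUBIC)
cv2.imwrite('pics/s4.png',np.hstack([a,b])[:,:,::-1])
to([.5,-.19,.13],-176.4)"
```

```text
clock: 8.87
tool_pos: [0.4734, -0.0495, 0.1292]
orientation: [180.0, -0.0, -168.8]
force: [0.1, 0.1, 0.1]
opening: 0.0801
gripper_force: 0.0
at [ 0.4734 -0.0496  0.1292] [ 180.    -0.  -168.5] j [ 18.   7. -32.  -0. -51. -96.] t 8.9667 F [-0.2  0.5  0.3]
shift [ 0.0018 -0.1429 -0.0008] turn [ 0.   -0.01  7.86]
```

View pics/s4.png

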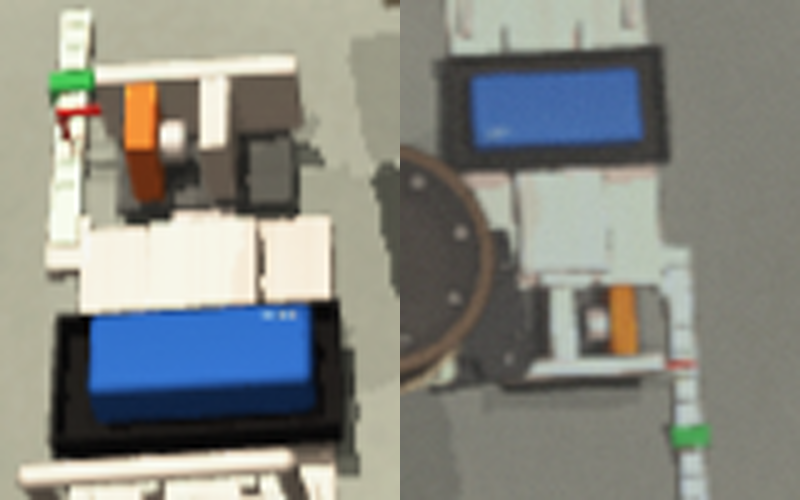

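The bank lies flat and centred in the carrier. The pointer is at (680,365) and the clip at (690,436) in the top crop, and the lever and grip are clear in both views. I'll convert these to positions.

```bash
python3 - <<'E'
from h import *
S=lambda x,y,z:np.round(onz('scene',(195+x/5-.4,195+y/5-.4),z)*1000,1)
T=lambda x,y,z:np.round(onz('top',(350+(x-400)/5-.4,205+y/5-.4),z)*1000,1)
print("lever",S(141,83,.062),S(141,150,.062),T(623,290,.062),T(623,355,.062))
print("fixed",S(214,77,.062),S(214,150,.062),T(564,290,.062),T(564,358,.062))
print("cross far-edge/near",S(196,62,.064),S(196,80,.064),T(600,357,.064),T(600,377,.064))
print("cross ends",S(298,68,.064),T(665,362,.064))
print("pointer",S(66,135,.018),S(66,115,.018),T(678,365,.018))
print("clip",S(72,70,.013),S(72,84,.013),T(690,425,.013),T(690,447,.013))
print("bank",S(200,350,.051),T(556,108,.051))
E
```

```text
lever [ 478.1 -222.4   62. ] [ 519.4 -218.4   62. ] [ 511.5 -222.2   62. ] [ 473.8 -222.    62. ]
fixed [ 474.5 -187.9   62. ] [ 519.6 -184.2   62. ] [ 510.9 -187.9   62. ] [ 471.5 -187.9   62. ]
cross far-edge/near [ 466.7 -196.9   64. ] [ 478.1 -195.9   64. ] [ 472.3 -208.5   64. ] [ 460.7 -208.4   64. ]
cross ends [ 470.8 -147.8   64. ] [ 470. -246.   64.]
pointer [ 473.8 -265.3   18. ] [ 461.1 -266.8   18. ] [ 472.1 -260.9   18. ]
clip [ 427.6 -268.3   13. ] [ 436.8 -267.2   13. ] [ 437.1 -268.6   13. ] [ 424.1 -268.5   13. ]
bank [ 626.6 -183.1   51. ] [ 619.5 -184.6   51. ]
```

```bash
python3 -c "
from h import *
to([.502,-.1955,.13],-176.4)"
```

```text
at [ 0.4734 -0.0496  0.1292] [ 180.    -0.  -168.5] j [ 18.   7. -32.  -0. -51. -96.] t 8.9667 F [-0.2  0.5  0.3]
shift [ 0.001  -0.1487 -0.0008] turn [ 0.   -0.01  7.86]
```

```bash
python3 -m pendant '[[0.82,[0.001,-0.04,0],[0,0,4]],[0.82,[0.001,-0.08,0],[0,0,7.9]],[0.82,[0.001,-0.115,0],[0,0,7.9]],[0.82,[0.001,-0.14,0],[0,0,7.9]],[0.82,[0.001,-0.149,0.01],[0,0,7.9]],[0.82,[0.001,-0.149,0.03],[0,0,7.9]],[0.82,[0.001,-0.149,0.04],[0,0,7.9]],[0.82,[0.001,-0.149,0.04],[0,0,7.9]],[0.82,[0.001,-0.149,0.04],[0,0,7.9]]]';python3 -c "
from h import *
t=viewer.snapshot('top');s=viewer.snapshot('scene')
a=cv2.resize(s[185:285,195:275],(400,500),interpolation=cv2.INTER_CUBIC);b=cv2.resize(t[205:305,350:430],(400,500),interpolation=cv2.INTER_CUBIC)
cv2.imwrite('pics/s5.png',np.hstack([a,b])[:,:,::-1])
to([.502,-.1955,.032],-176.4)"
```

```text
clock: 9.72
tool_pos: [0.5018, -0.1954, 0.0889]
orientation: [180.0, -0.1, -176.2]
force: [-0.1, 0.1, 0.5]
opening: 0.0794
gripper_force: 0.0
at [ 0.5029 -0.1953  0.0902] [-180.     0.  -176.2] j [ -0.  15. -27.   0. -48. -86.] t 9.8167 F [0.1 0.4 0.1]
shift [ 0.001  -0.0001  0.0582] turn [-0.02  0.04  0.21]
```

View pics/s5.png

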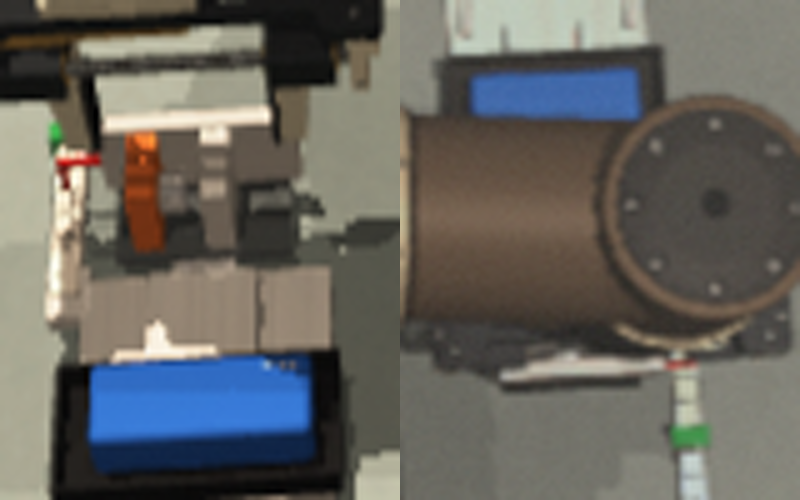

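The fingers flank the pair, with inner edges at about x 95 and 280 and the lever's edge at 124 in the scene crop. The top camera still sees the pointer (680,365) and clip (690,436). Descending.

```bash
python3 -m pendant '[[0.82,[0.0,0,0.02],[0,0,0.2]],[0.82,[0.0,0,0.04],[0,0,0.2]],[0.82,[0,0,0.052],[0,0,0.2]],[0.82,[0,0,0.057],[0,0,0.2]],[0.82,[0,0,0.057],[0,0,0.2]],[0.82,[0,0,0.057],[0,0,0.2]]]';python3 -m pendant '[[0.82,[0.004,0,0],[0,0,0]],[0.82,[0.008,0,0],[0,0,0]],[0.82,[0.012,0,0],[0,0,0]],[0.82,[0.016,0,0],[0,0,0]],[0.82,[0.018,0,0],[0,0,0]],[0.82,[0.018,0,0],[0,0,0]],[0.82,[0.018,0,0],[0,0,0]]]'
```

```text
clock: 10.32
tool_pos: [0.5031, -0.1956, 0.0334]
orientation: [-180.0, 0.1, -176.5]
force: [1.6, 0.9, 0.2]
opening: 0.0801
gripper_force: 0.0
clock: 10.9
tool_pos: [0.4853, -0.1969, 0.033]
orientation: [-180.0, 0.1, -176.5]
force: [2.6, 1.0, 2.2]
opening: 0.08
gripper_force: 1.4
```

```bash
python3 -m pendant '[[0.82,[0.005,0,0],[0,0,0]],[0.82,[0.01,0,0],[0,0,0]],[0.82,[0.015,0,0],[0,0,0]],[0.82,[0.02,0,0],[0,0,0]],[0.82,[0.025,0,0],[0,0,0]],[0.82,[0.03,0,0],[0,0,0]],[0.82,[0.035,0,0],[0,0,0]],[0.82,[0.038,0,0],[0,0,0]],[0.82,[0.038,0,0],[0,0,0]],[0.82,[0.038,0,0],[0,0,0]]]'
python3 -c "
from h import *
t=viewer.snapshot('top');s=viewer.snapshot('scene')
a=cv2.resize(s[185:285,195:275],(400,500),interpolation=cv2.INTER_CUBIC);b=cv2.resize(t[255:305,370:430],(400,333),interpolation=cv2.INTER_CUBIC)
b=np.vstack([b,np.zeros((167,400,3),np.uint8)])
cv2.imwrite('pics/s6.png',np.hstack([a,b])[:,:,::-1])
to([.45,-.2,.033],-176.4)"
```

```text
clock: 11.73
tool_pos: [0.4472, -0.1995, 0.033]
orientation: [-180.0, 0.1, -176.5]
force: [4.5, -1.0, 2.5]
opening: 0.0797
gripper_force: 2.4
at [ 0.4473 -0.1995  0.033 ] [-1.800e+02  1.000e-01 -1.765e+02] j [ -1.  16. -36.   0. -38. -86.] t 11.8333 F [ 4.3 -1.1  3. ]
shift [-0.0026 -0.0007 -0.    ] turn [-0.03  0.08 -0.08]
```

View pics/s6.png

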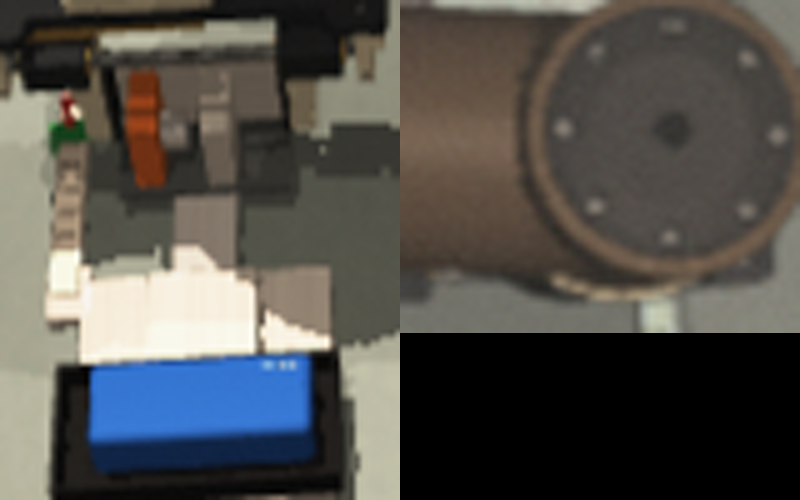

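The scene crop now has the pointer (about (68,95) to (72,122)) at the clip, whose remaining green spans rows 120–140. I'll quantify the shift against the earlier picture.

```bash
python3 - <<'E'
from h import *
for f in("s5","s6"):
    im=cv2.cvtColor(cv2.imread(f"pics/{f}.png"),cv2.COLOR_BGR2RGB)[80:200,40:110].astype(int)
    r=(im[...,0]-np.maximum(im[...,1],im[...,2]))>40; g=(im[...,1]-np.maximum(im[...,0],im[...,2]))>25
    for nm,m in(("r",r),("g",g)):
        y,x=np.where(m);print(f,nm,"x",x.min()+40,x.max()+40,"y",y.min()+80,y.max()+80)
    if f=="s6":cv2.imwrite("pics/s7.png",cv2.resize(np.hstack([cv2.cvtColor(cv2.imread(f"pics/{k}.png")[80:200,40:110],cv2.COLOR_BGR2RGB) for k in("s5","s6")])[:,:,::-1],(700,600)))
P=lambda y,z:np.round(onz('scene',(209,185+y/5-.4),z)*1000,1)
print(P(120,.013),P(142,.013),P(187,.018))
E
```

```text
s5 r x 55 101 y 152 189
s5 g x 47 63 y 121 147
s6 r x 61 74 y 92 125
s6 g x 48 85 y 121 149
[ 427.6 -268.3   13. ] [ 442.  -266.7   13. ] [ 475.1 -262.2   18. ]
```

View pics/s7.png

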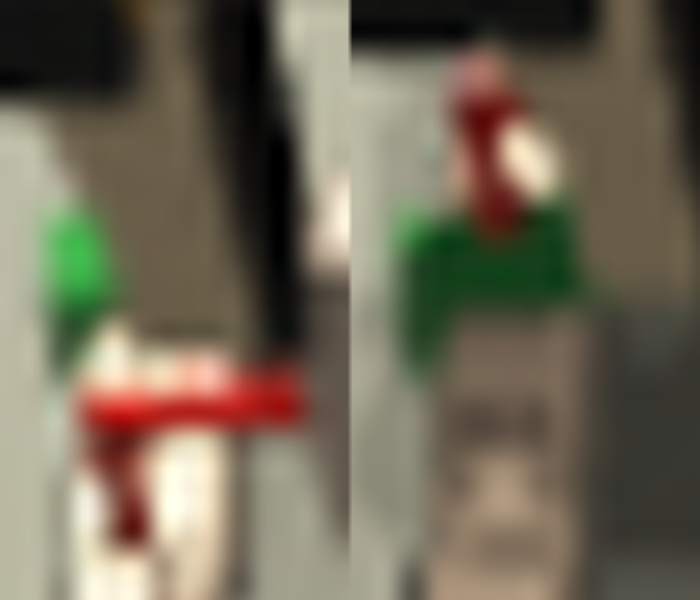

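The tip moved 41 mm against the 41.5 mm needed. I'll nudge 1.5 mm further, pause, then squeeze.

```bash
python3 -m pendant '[[0.82,[0.0015,0,0],[0,0,0]],[0.82,[0.0015,0,0],[0,0,0]],[0.82,[0.0015,0,0],[0,0,0]],[0.82,[0.0015,0,0],[0,0,0]],[0.82,[0.0015,0,0],[0,0,0]],[0.82,[0.0015,0,0],[0,0,0]]]';python3 -m pendant '[[0.5,[0,0,0],[0,0,0]],[0.3,[0,0,0],[0,0,0]],[0.1,[0,0,0],[0,0,0]],[-0.1,[0,0,0],[0,0,0]],[-1,[0,0,0],[0,0,0]],[-1,[0,0,0],[0,0,0]],[-1,[0,0,0],[0,0,0]],[-1,[0,0,0],[0,0,0]],[-1,[0,0,0],[0,0,0]],[-1,[0,0,0],[0,0,0]]]'
python3 - <<'E'
from h import *
s=viewer.snapshot('scene')
a=cv2.resize(s[185:285,195:275],(400,500),interpolation=cv2.INTER_CUBIC);im=a[80:200,40:110].astype(int)
r=(im[...,0]-np.maximum(im[...,1],im[...,2]))>40;y,x=np.where(r);print("red rows",y.min()+80,y.max()+80,"cols",x.min()+40,x.max()+40)
cv2.imwrite("pics/s8.png",a[:,:,::-1])
o=sensors.get_obs();print(o["tool_pos"],o["opening"],o["force"],o["clock"])
E
```

```text
clock: 12.33
tool_pos: [0.446, -0.1996, 0.033]
orientation: [-180.0, 0.1, -176.5]
force: [4.9, -0.1, 2.5]
opening: 0.0796
gripper_force: 2.5
clock: 13.17
tool_pos: [0.4459, -0.1997, 0.0329]
orientation: [-180.0, 0.1, -176.5]
force: [5.4, -2.2, 1.6]
opening: 0.0309
gripper_force: 31.4
red rows 92 123 cols 62 104
[ 0.44591215 -0.19975506  0.03289956] 0.03125338556157137 [ 5.72930803 -2.16473029  2.25464154] 13.2167
```

View pics/s8.png

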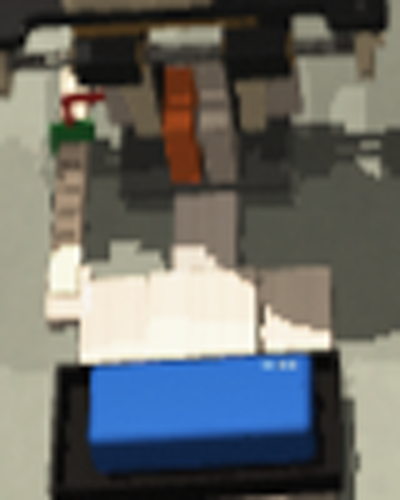

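The lever is now shut: the pair measures 31 mm and grips at 31 N. The pointer tip sits at row 123, over the clip. I'll hold briefly and hand in.

```bash
python3 -m pendant '[[-1,[0,0,0],[0,0,0]],[-1,[0,0,0],[0,0,0]],[-1,[0,0,0],[0,0,0]],[-1,[0,0,0],[0,0,0]],[-1,[0,0,0],[0,0,0]]]' && python3 -c "
from plant import workorder
print(workorder.close_job())"
```

```text
clock: 13.63
tool_pos: [0.4459, -0.1997, 0.0329]
orientation: [-180.0, 0.1, -176.5]
force: [5.1, -1.9, 1.4]
opening: 0.0313
gripper_force: 31.3
the job is handed in; nothing more can be done
None
```

The job is handed in at 13.6 s of robot time, and no verdict came back: the power bank lies flat and released in the carrier, the leg is held with the pointer about 1 mm from the clip's middle by my estimate, and the lever is still squeezed shut at 31 N.

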